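# Unlock and open the spice grinder's catch drawer

### The job

Open the spice grinder's catch drawer: draw the lock pin straight up out of its bore and hang it upright by its collar in the notch of the pin rest, slid in to the closed end, and let go of it. Then turn the grinder's knob clockwise to its stop, which releases the hidden bolt, and pull the drawer out all the way. Leave the jars, the teaspoon and the reamer where they are.

Things in the scene. Friction and masses are not known exactly. Their poses are not given: they have to be found in the camera images.
- grinder: the grinder, fixed, sizes in mm: wooden box 150 (x) by 240 (y) by 100 high, steel top plate, wooden back board to 150 high along its +x side, steel hopper 50 wide, to 134 high, at x 45, y 90. Origin: centre of its underside; its front (with the drawer) faces its own -x. On top stand the knob (x -15, y -45) and the lock pin (x -15, y 30)
- bore (a point): on the bore's axis, axes as the grinder's, at the top face of the knob's arm, 112 mm above the shelf; the pin's collar rests here at the start, its tip 40 mm lower. The pin passes through the arm's end (hole 19 mm) into the top plate's bore (19 mm) and so keeps the knob from turning
- pin: lock pin, loose, steel with dark wooden T-bar, about 60 g. Origin: lowest point of its tip; z up along it. From the tip, in mm: ball foot 16 wide (0 to 16), shank 9 thick to 40, flat collar 26 wide from 40 to 45, stem 10 thick to 61, T-bar 46 (its x) by 13 (its y) from 61 to 79. At the start upright in the bore, T-bar within 0.6 rad of the grinder's x
- pin_tip (a point): the pin's lowest point (ball foot), axes as the pin's
- pin_neck (a point): on the pin's axis at the underside of its collar, 40 mm above the tip
- pin_grip (a point): centre of the pin's T-bar, 70 mm above the tip; pinch it across its 13 mm width (its y)
- rest: pin rest, fixed, sizes in mm: foot 110 by 70 by 10 and post (on its +x side) carrying a level steel plate 6 thick, top at 90, clear above. Origin: on the shelf below the parking place. The plate's notch, 13 wide, is open to the rest's own -x: lips at x -18, closed end at x +6; before the lips it flares to 35 wide at x -34
- notch (a point): parking place in the notch at the plate's top face, axes as the rest's; the parked pin's collar underside is here, its tip 40 mm lower. The ball foot cannot pass the notch from above: slide the shank in from the open side (towards the rest's +x), the plate between collar and ball, then let down till the collar lies on the plate
- knob (a joint): knob angle, rad: 0 at the start (locked), grows clockwise seen from above to its stop at 1.40; stays where it is left (friction about 0.06 N m). The hidden bolt lets the drawer go from about 1.2
- knob_grip (a point): centre of the knob's upright wooden bar, 134 mm above the shelf, on the turning axis; turns with the knob. The bar is 56 mm long (its x), 14 wide (its y), from 20 below to 14 above this point. Under it a flat steel arm (32 wide, 8 thick, top at 112) reaches 90 mm out along its +y to the pin
- drawer (a joint): drawer opening, m: 0 shut, slides towards the grinder's own -x to its stop at 0.060; about 2 N to move
- drawer_grip (a point): grip point on the drawer's pull, 66 mm above the shelf, moves with the drawer; axes as the grinder's. The pull is an upright wooden fin 14 mm wide (y) that stands 40 out from the drawer's front, from 40 to 80 above the shelf; pinch it from above across y
- jar_a: blue glazed jar with lid, 80 mm wide, 107 mm high, origin centre of underside; leave alone
- jar_b: a second such jar, leave alone
- teaspoon: steel teaspoon 140 mm long lying flat, leave alone
- reamer: small wooden citrus reamer 115 mm long lying flat, leave alone
Mind the look-alikes: they are no part of the job. Of the things that look like the rest, take the one that is nearest to the robot's base at the start.

How it is judged:
On the way, in this order (a step that is already met when the one before it is completed fails the run):
1. the pin is drawn right out of the bore, the knob still locked (z of pin_tip in the frame of bore above 0.003 m and value of joint knob below 0.25 rad), for 0.1 s.
2. the pin hangs in the rest's notch at its closed end, let go (x of pin_neck in the frame of notch between -0.008 and 0.006 m and y of pin_neck in the frame of notch between -0.005 and 0.005 m and z of pin_neck in the frame of notch between -0.004 and 0.004 m and angle between pin's own z axis and vertical below 0.2 rad and linear speed of pin below 0.02 m/s and contact force between the fingers and pin below 0.1 N), for 0.2 s.
3. the knob is turned clockwise to its stop (value of joint knob above 1.3 rad), for 0.1 s.
4. the drawer is pulled fully out (value of joint drawer above 0.054 m), for 0.2 s.
At the end, for the whole second after the job is handed in: The pin hangs upright (within 0.2 rad) and at rest in the notch, its collar underside within 4 mm of the plate's top, within 5 mm across and from 8 mm before to 6 mm behind the parking place; the knob stands at more than 1.25 rad; the drawer is out by more than 52 mm and still (x of pin_neck in the frame of notch between -0.008 and 0.006 m and y of pin_neck in the frame of notch between -0.005 and 0.005 m and z of pin_neck in the frame of notch between -0.004 and 0.004 m and angle between pin's own z axis and vertical below 0.2 rad and linear speed of pin below 0.02 m/s and value of joint knob above 1.25 rad and value of joint drawer above 0.052 m and velocity of joint drawer below 0.01 m/s); the robot touches nothing.
It fails at once if a jar, the teaspoon or the reamer is moved by more than 20 mm (distance of any of jar_a, jar_b, teaspoon, reamer from where it was at the start of the episode above 0.02 m).
It also fails if it takes over 67 s, if anything falls off the work surface, if the arm or the gripper's body presses on something with over 40 N, if the wrist force passes 120 N, or if a joint passes its speed limit or range.

### The arm

A 6-joint arm with a two-finger parallel gripper is mounted at the origin on the work surface. World frame = base frame: x ahead of the robot, y to its left, z up, the work surface at z = 0. Lengths are in m, angles in rad, forces in N, time in s.
With the tool pointing down it reaches from about 0.375 to 0.925 m from the base axis. Payload 5.7 kg.
Tool frame: the origin (TCP) lies midway between the tips of the shut fingers; the grasp point (between the pads) lies 19 mm behind it; z points along the fingers, y is the line along which they close (so a half turn about z gives the same grasp; the last joint's range is limited). The gripper opens to 88 mm and grips with 3 to 60 N. Pads are 20 mm wide; open, the fingers measure 115 mm over their backs; the gripper's body (75 mm by 178 mm) begins 61 mm behind the grasp point.
Start: joints at [-1.452, 0.359, 1.51, -0, 1.272, -0.115], TCP at [0.139, -0.584, 0.223] pointing down, gripper open.
Joint ranges: [-2.97, 2.97], [-1.01, 2.36], [0.21, 2.38], [-0.96, 4.11], [0.2, 2.71], [-2.98, 2.98]. Speed limits (rad/s): [2.39, 2.39, 3.14, 3.14, 3.14, 3.14].

### API

Orientations are given as a unit quaternion [x, y, z, w].
In Python, from bench import move_ptp, servo_line, goto_joints, move_gripper, sleep, inverse_kinematics, capture, PlanningError, close_job, spot_in, silhouettes, current_clock, current_joint_pos, current_qvel, current_joint_torque, current_position, current_orientation, current_force, current_torque, current_finger_gap, current_grip_force gives the robot as it stands. Calls block until the motion is done:
- move_ptp(position, orientation): joint-space move of the TCP to a pose.
- servo_line(position, orientation=None, rate=0.15, contact_N=None): straight line of the TCP; orientation=None keeps the orientation; rate is the mean speed in m/s. With contact_N (N) it stops when the force on the tool has changed by that much, and returns True; else False.
- goto_joints(angles): joint-space move.
- move_gripper(opening): finger opening in m; the grip force is fixed at half the most; returns when the fingers have stopped.
- sleep(seconds).
- inverse_kinematics(position, orientation): joint angles nearest the present ones, or None.
- capture(name): name is "side" or "top" or "wrist"; returns a dict with "image" (400x640x3 uint8, blue, green, red), "range_z" (400x640 float32, m along the optical axis (not along the pixel's ray), 0 where there is no reading), "intrinsics" (3x3 intrinsics, pixels), "k1" (the pictures are not rectified: a ray, as slopes to the right and down, at radius r is drawn at 1 + k1 r^2 times it, then the intrinsics apply), "R" (3x3) and "t" (3): a world point X has camera coordinates R X + t. Camera axes: x right, y down, z forward; pixel columns grow to the right and rows downward; lengths in m; the calibration is good to about 2 mm. A picture is of the moment at which its call begins.
A pose or a line that the arm cannot do raises PlanningError and nothing moves.
- close_job(): hands the job in; it is judged then, once.
Trained networks look in the newest picture that a camera, given by its name, has taken for a name from the list of things; names that differ only in an ending like _2 or _b are one class to them, and where a whole thing is asked for, a point or a joint stands for the part that bears it (a point fixed in the world has none). Each returns a list of dicts, best first, with "conf" (0 to 1); they miss things now and then, are a little off and sometimes report something else, mostly with a low value. They report only what shows in the picture. A call takes as long as a camera call. They do not tell look-alikes from the thing itself.
- spot_in(camera, query): "xy" ([column, row] in pixels, amid what is visible of it).
- silhouettes(camera, query): "region" (400x640 bool, what is visible of it) and "xy" ([column, row] in pixels, amid what is visible of it).
Readings, each from a call of its own:
- current_clock(): time.
- current_joint_pos(): joint angles.
- current_qvel(): joint speeds.
- current_joint_torque(): joint torques, N m.
- current_position(): TCP position.
- current_orientation(): TCP orientation.
- current_force(): force on the tool from outside, world axes, zero at the start.
- current_torque(): the same for the moment, N m.
- current_finger_gap(): finger opening in m.
- current_grip_force(): force on a finger pad.
Only numpy, scipy, OpenCV 4.12 (cv2) and the standard library are available. Lean on these libraries where they do the work, as an engineer would, in place of code of your own. Each camera call takes 0.05 s, during which the arm holds its last target. There are 200 camera calls.

## Working session

There is one attempt and no reset: what is moved stays moved. The work goes in short steps, each a Python script; the robot and the scene stay as the last script left them, time stands still between calls to the robot, and variables do not carry over. Pictures are saved under pics/ and viewed, at most 10 in all, crops included, and the job is handed in when it is done.

```bash
mkdir -p pics; cat > h.py <<'E'
import numpy as np, cv2
from bench import *
def world(c,uv,z=None):
    """pixels -> world; with depth, or onto plane z"""
    uv=np.atleast_2d(np.asarray(uv,float)); K=np.asarray(c["intrinsics"]); R=np.asarray(c["R"]); t=np.asarray(c["t"])
    d=np.stack([(uv[:,0]-K[0,2])/K[0,0],(uv[:,1]-K[1,2])/K[1,1]],1); s=d.copy()
    for _ in range(20): s=d/(1+c["k1"]*(s**2).sum(1,keepdims=True))
    ray=np.c_[s,np.ones(len(s))]
    if z is None:
        dep=c["range_z"][uv[:,1].round().astype(int),uv[:,0].round().astype(int)]
        X=(ray*dep[:,None]-t)@R; X[dep==0]=np.nan; return X
    o=-R.T@t; r=ray@R
    return o+r*((z-o[2])/r[:,2])[:,None]
def cloud(c):
    v,u=np.mgrid[0:400,0:640]; return world(c,np.c_[u.ravel(),v.ravel()]).reshape(400,640,3)
E
python3 - <<'E'
from h import *
ims=[]
for n in ["top","side"]:
    c=capture(n); ims.append(c["image"]); cv2.imwrite(f"pics/{n}.png",c["image"])
    print(n,-np.array(c["R"]).T@c["t"]); np.save(f"{n}.npy",c,allow_pickle=True)
    for q in ["grinder","pin","rest","knob","drawer","pin_grip","knob_grip","drawer_grip","jar_a","teaspoon","reamer"]:
        for d in silhouettes(n,q):
            X=world(c,np.argwhere(d["region"])[:,::-1]) ; X=X[~np.isnan(X[:,0])]
            print(n,q,round(d["conf"],2),np.round(d["xy"]),d["region"].sum(),np.round(np.percentile(X,[2,50,98],0),3).tolist() if len(X) else None)
print(current_clock())
E
```

```text
top [ 0.38661938 -0.09182537  1.62403616]
top grinder 0.65 [396. 180.] 235 [[0.604, -0.385, 0.015], [0.647, -0.367, 0.027], [0.703, -0.354, 0.036]]
top pin 0.63 [269. 181.] 80 [[0.585, 0.04, 0.111], [0.606, 0.05, 0.148], [0.626, 0.062, 0.155]]
top pin 0.42 [282. 177.] 4260 [[0.515, -0.104, 0.05], [0.617, 0.016, 0.1], [0.712, 0.135, 0.152]]
top rest 0.81 [376. 214.] 689 [[0.469, -0.334, 0.0], [0.521, -0.301, 0.018], [0.573, -0.269, 0.095]]
top rest 0.79 [468. 264.] 832 [[0.296, -0.643, 0.0], [0.353, -0.604, 0.018], [0.401, -0.576, 0.096]]
top rest 0.73 [354. 141.] 678 [[0.694, -0.257, 0.002], [0.744, -0.225, 0.015], [0.798, -0.195, 0.095]]
top rest 0.67 [416. 213.] 790 [[0.466, -0.481, -0.002], [0.521, -0.443, 0.015], [0.573, -0.413, 0.095]]
top knob 0.59 [290. 184.] 288 [[0.564, -0.035, 0.104], [0.594, -0.005, 0.114], [0.614, 0.04, 0.152]]
top drawer 0.64 [278. 207.] 425 [[0.495, -0.073, -0.001], [0.527, 0.039, 0.066], [0.561, 0.146, 0.083]]
top knob_grip 0.6 [397. 174.] 251 [[0.602, -0.387, 0.015], [0.649, -0.367, 0.027], [0.704, -0.354, 0.036]]
top knob_grip 0.52 [288. 184.] 275 [[
[... 2111 characters left out ...]
.] 1303 [[0.464, 0.267, 0.007], [0.489, 0.314, 0.074], [0.529, 0.335, 0.106]]
side jar_a 0.89 [186. 314.] 1320 [[0.62, 0.364, 0.007], [0.642, 0.406, 0.073], [0.684, 0.43, 0.104]]
side jar_a 0.6 [292. 204.] 408 [[0.564, -0.078, 0.097], [0.59, -0.01, 0.113], [0.618, 0.066, 0.148]]
side teaspoon 0.75 [389. 214.] 306 [[0.307, -0.262, -0.002], [0.372, -0.227, 0.01], [0.44, -0.2, 0.02]]
side reamer 0.63 [264. 307.] 1321 [[0.464, 0.265, 0.002], [0.49, 0.314, 0.073], [0.535, 0.335, 0.106]]
side reamer 0.5 [349. 185.] 778 [[0.47, -0.336, 0.001], [0.538, -0.292, 0.021], [0.576, -0.265, 0.091]]
side reamer 0.49 [329. 168.] 232 [[0.612, -0.425, -0.002], [0.654, -0.359, 0.02], [0.704, -0.349, 0.031]]
1.2
```

View pics/top.png

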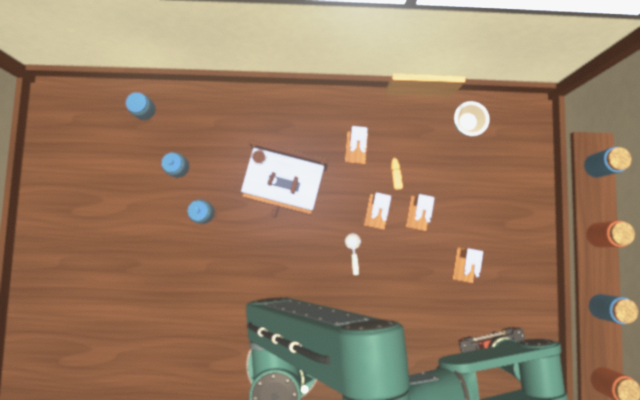

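View pics/side.png

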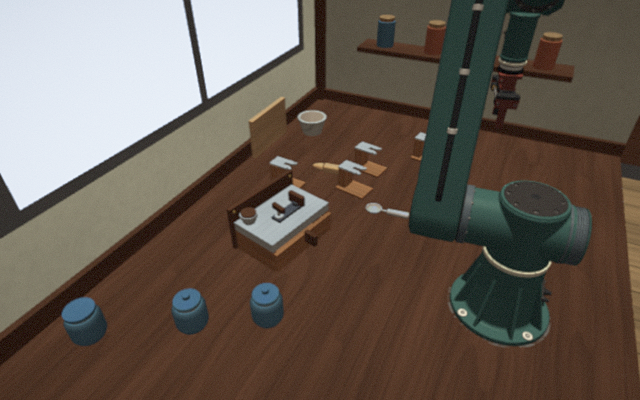

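Four rests show in the top picture: A (376,214) about 0.60 m from the base, B (416,213) 0.68, C (468,264) 0.70, D (354,141) 0.78. A is the nearest, so I take A. I'll check it in a crop and from close by with the wrist camera.

```bash
python3 - <<'E'
from h import *
from scipy.spatial.transform import Rotation as Ro
im=cv2.imread("pics/top.png")[120:290,230:500]
print(current_orientation())
c=np.load("top.npy",allow_pickle=True).item(); P=cloud(c)
m=(abs(P[...,2]-.1)<.008)&(P[...,0]>.48)&(P[...,0]<.76)&(abs(P[...,1]-.02)<.17)
print("grinder",cv2.minAreaRect(P[m][:,:2].astype(np.float32)))
m=(abs(P[...,2]-.09)<.008)&(P[...,0]>.44)&(P[...,0]<.6)&(abs(P[...,1]+.30)<.07)
print("plate",cv2.minAreaRect(P[m][:,:2].astype(np.float32)))
def q(yaw): return Ro.from_euler("ZX",[yaw,np.pi]).as_quat()
move_ptp([0.50,-0.30,0.30],q(-np.pi/2-.2))
w=capture("wrist"); np.save("w1.npy",w,allow_pickle=True)
print(current_position(),-np.array(w["R"]).T@w["t"],current_joint_pos(),current_clock())
a=cv2.resize(im,None,fx=2.2,fy=2.2,interpolation=3)
cv2.imwrite("pics/crop.png",a); cv2.imwrite("pics/w1.png",w["image"])
E
```

```text
[ 9.93177732e-01  1.16610424e-01 -4.12522779e-06 -3.81624426e-05]
grinder ((0.6146330833435059, 0.016564927995204926), (0.2552095651626587, 0.15318721532821655), 77.3714599609375)
plate ((0.532028317451477, -0.3072440028190613), (0.05045974627137184, 0.08471408486366272), 79.37149810791016)
[ 0.4997789  -0.3003462   0.29989676] [ 0.48626696 -0.36989893  0.46248333] [-6.59499266e-01  2.75238687e-01  1.43979033e+00 -1.01257620e-04
  1.42669539e+00  2.68239481e+00] 3.625
```

View pics/crop.png

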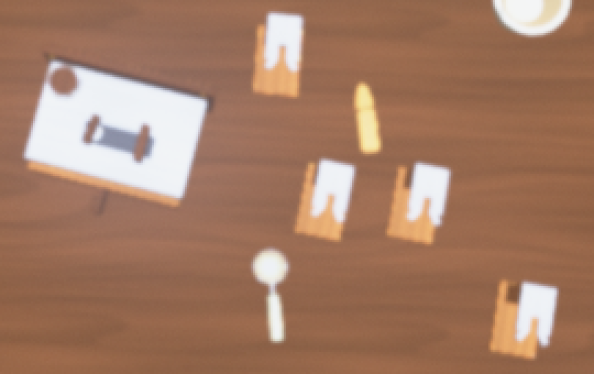

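View pics/w1.png

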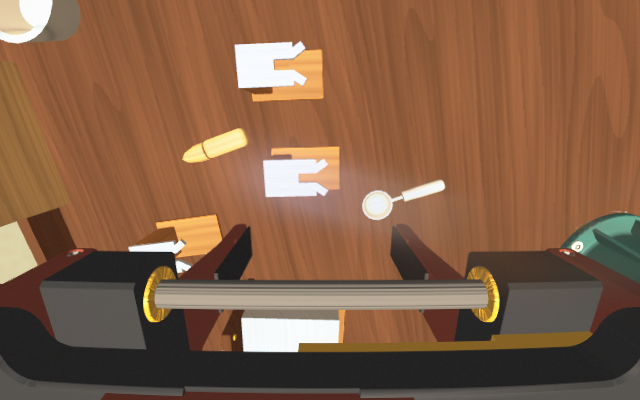

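The crop shows the four rests, notches open towards the robot, A at (325,200) of the crop. The wrist view shows three plates at (270,65), (295,178) and (150,250). Next I deproject them and fit A's plate outline.

```bash
python3 - <<'E'
from h import *
w=np.load("w1.npy",allow_pickle=True).item()
for z in [.09]: print(np.round(world(w,[[270,65],[295,178],[150,250],[400,195]],z),3))
P=cloud(w)
for n,(x,y) in {"A":(.532,-.307)}.items():
    m=(abs(P[...,2]-.09)<.006)&(abs(P[...,0]-x)<.07)&(abs(P[...,1]-y)<.06)
    m[215:]=0
    print(m.sum(),np.median(P[m][:,2]))
    # rectified view of the plane z=.09 at 0.25 mm/px
    g=np.mgrid[0:480,0:560]; X=np.stack([x-.07+g[1]*.00025,y+.06-g[0]*.00025,np.full(g[0].shape,.09)],-1)
    R=np.array(w["R"]);C=X@R.T+w["t"]; s=C[...,:2]/C[...,2:]; s=s*(1+w["k1"]*(s**2).sum(-1,keepdims=True))
    K=np.array(w["intrinsics"]); u=(s[...,0]*K[0,0]+K[0,2]).astype(np.float32); v=(s[...,1]*K[1,1]+K[1,2]).astype(np.float32)
    rect=cv2.remap(w["image"],u,v,cv2.INTER_LINEAR)
    d=cv2.remap(m.astype(np.float32),u,v,cv2.INTER_LINEAR)>.5
    print(cv2.minAreaRect(P[m][:,:2].astype(np.float32)))
    cn=cv2.findContours(d.astype(np.uint8),0,1)[0]; 
    cv2.drawContours(rect,cn,-1,(0,0,255),1)
    cv2.imwrite("pics/rect.png",rect)
E
```

```text
[[ 0.533 -0.454  0.09 ]
 [ 0.534 -0.309  0.09 ]
 [ 0.768 -0.247  0.09 ]
 [ 0.397 -0.257  0.09 ]]
1950 0.09051321341427446
((0.5336146354675293, -0.3088696002960205), (0.05043000355362892, 0.08564291149377823), 79.94449615478516)
```

View pics/rect.png

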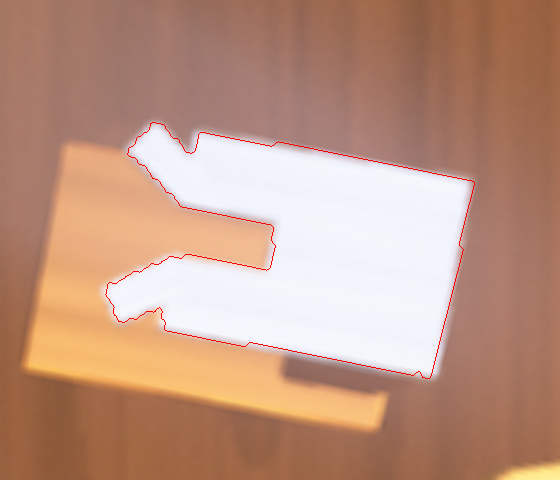

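The rectified view at plate height shows plate A clearly: closed end at px (272,247), lips at about (185,231). That gives a parking place of about (0.5245,-0.308) and yaw -0.185. Next I look at the grinder top from close by.

```bash
cat >> h.py <<'E'
from scipy.spatial.transform import Rotation as Ro
def q(yaw): return Ro.from_euler("ZX",[yaw,np.pi]).as_quat()
def rectify(w,x,y,z,half=(.07,.06),res=.00025):
    n=int(2*half[0]/res),int(2*half[1]/res); g=np.mgrid[0:n[1],0:n[0]]
    X=np.stack([x-half[0]+g[1]*res,y+half[1]-g[0]*res,np.full(g[0].shape,z)],-1)
    C=X@np.array(w["R"]).T+w["t"]; s=C[...,:2]/C[...,2:]; s=s*(1+w["k1"]*(s**2).sum(-1,keepdims=True))
    K=np.array(w["intrinsics"])
    return cv2.remap(w["image"],(s[...,0]*K[0,0]+K[0,2]).astype(np.float32),(s[...,1]*K[1,1]+K[1,2]).astype(np.float32),cv2.INTER_LINEAR)
E
python3 - <<'E'
from h import *
move_ptp([0.645,0.018,0.32],q(np.pi-.22))
w=capture("wrist"); np.save("w2.npy",w,allow_pickle=True)
cv2.imwrite("pics/w2.png",w["image"])
P=cloud(w)
near=(abs(P[...,0]-.6)<.13)&(abs(P[...,1]-.02)<.17)
for lo,hi in [(.144,.153),(.108,.116),(.096,.104)]:
    m=near&(P[...,2]>lo)&(P[...,2]<hi)
    n,L,S,C=cv2.connectedComponentsWithStats(m.astype(np.uint8))
    for i in range(1,n):
        if S[i,4]>60:
            p=P[L==i]; print((lo,hi),S[i].tolist(),p[:,2].mean().round(4),p[:,:2].mean(0).round(4),cv2.minAreaRect(p[:,:2].astype(np.float32)))
print(current_clock(),current_joint_pos())
E
```

```text
(0.144, 0.153) [273, 124, 12, 48, 537] 0.1482 [ 0.5913 -0.023 ] ((0.5913292765617371, -0.023096736520528793), (0.013396520167589188, 0.0553811676800251), 75.66366577148438)
(0.144, 0.153) [334, 129, 15, 40, 428] 0.1509 [0.6075 0.0491] ((0.6080577373504639, 0.04930713400244713), (0.013160635717213154, 0.045766789466142654), 71.39161682128906)
(0.144, 0.153) [215, 220, 203, 12, 1998] 0.1498 [ 0.695  -0.0031] ((0.6966168880462646, -0.0010857731103897095), (0.2581934630870819, 0.014097652398049831), 77.37362670898438)
(0.108, 0.116) [287, 134, 50, 25, 1084] 0.1127 [0.5994 0.0129] ((0.6000524759292603, 0.013821804895997047), (0.06437700241804123, 0.03128615394234657), 77.35139465332031)
(0.108, 0.116) [346, 134, 5, 25, 70] 0.1127 [0.6132 0.0612] ((0.6104727983474731, 0.06079326197504997), (0.005375977139919996, 0.031147897243499756), 78.10323333740234)
(0.108, 0.116) [225, 211, 169, 4, 293] 0.112 [ 0.6869 -0.0153] ((0.6881972551345825, -0.00930263102054596), (0.23399822413921356, 0.001271587796509266), 77.1376953125)
(0.096, 0.104) [225, 99, 185, 113, 16090] 0.1006 [0.6102 0.0135] ((0.6159369349479675, 0.013685569167137146), (0.24803026020526886, 0.15242968499660492), 77.18989562988281)
7.1 [-7.93876855e-02  3.59857913e-01  1.26890776e+00 -4.67757395e-05
  1.51285544e+00 -1.42967609e+00]
```

View pics/w2.png

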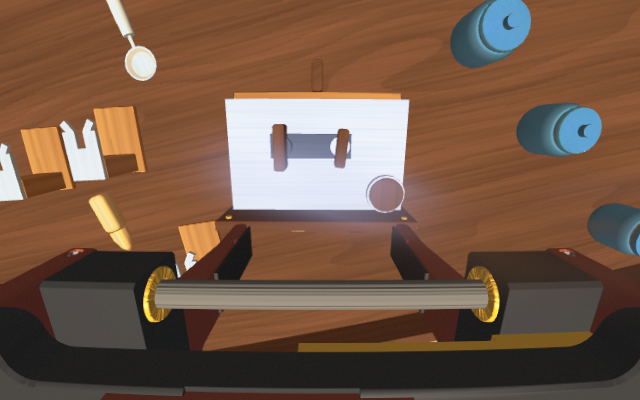

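The wrist view shows the knob bar at (279,147), the T-bar at (342,148) and the hopper at (385,193). The fitted points are knob (0.5913,-0.0231) and pin (0.6080,0.0493). They lie 74 mm apart where 75 is expected, and the heights match (148 and 151), so I grasp.

```bash
python3 - <<'E'
from h import *
move_gripper(.04)
Q=q(np.pi-.325); p=[.6080,.0493]
move_ptp(p+[.20],Q)
print("hit",servo_line(p+[.123],Q,rate=.1,contact_N=8))
move_gripper(0.0); print("gap",current_finger_gap(),current_grip_force(),current_position())
print("hit",servo_line(p+[.215],rate=.08,contact_N=10)); sleep(.15)
print(current_finger_gap(),current_force(),current_position())
servo_line(p+[.26],rate=.15)
yr=-.185; ex=np.array([np.cos(yr),np.sin(yr)]); n=np.array([.5245,-.308])
a=n-.075*ex
move_ptp([*a,.26],q(np.pi+yr))
servo_line([*a,.109],rate=.15)
print(current_finger_gap(),current_position(),current_clock())
c=capture("side"); np.save("s3.npy",c,allow_pickle=True); cv2.imwrite("pics/s3.png",cv2.resize(c["image"][90:260,260:460],None,fx=3.5,fy=3.5,interpolation=3))
E
```

```text
hit False
gap 0.013006498838179056 29.99996155500412 [0.60819559 0.04936423 0.12324166]
hit False
0.0128062139704101 [-0.20477797  0.56642924  0.00714764] [0.60765331 0.04928441 0.21436171]
0.012889796889514523 [ 0.45143056 -0.29457107  0.10972465] 14.4833
```

View pics/s3.png

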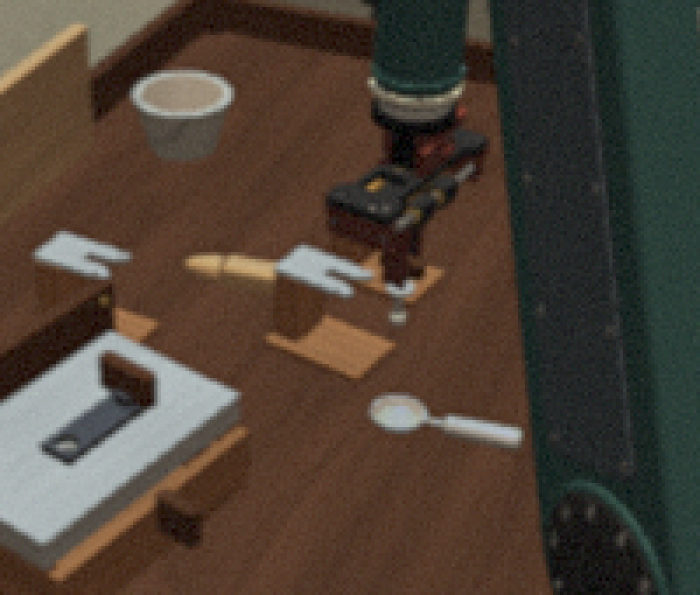

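The crop shows the pin in the fingers, upright at (397,305), in front of the open end of the notch at (340,275), and the bore empty. I slide it in.

```bash
python3 - <<'E'
from h import *
yr=-.185; ex=np.array([np.cos(yr),np.sin(yr)]); ey=np.array([-ex[1],ex[0]]); n=np.array([.5245,-.308])
f0=np.array(current_force())
hit=servo_line([*(n+.004*ex),.109],rate=.06,contact_N=6)
d=np.array(current_position())[:2]-n; print(hit,"rel",d@ex,d@ey,np.array(current_force())-f0,current_clock())
if d@ex>-.006:
    p=n+min(d@ex,.004)*ex-.0005*ex
    hit=servo_line([*p,.094],rate=.03,contact_N=3)
    print(hit,current_position(),np.array(current_force())-f0)
E
```

```text
True rel 0.0014431184021565062 0.00033067260226662173 [ 0.62839343  0.51865163 -0.39504194] 15.8083
True [ 0.52601077 -0.30799011  0.10081783] [-0.14213994  0.24372632  4.62787526]
```

Contact came at +1.4 mm (the closed end is expected at +1.5), and the collar seated at TCP z 0.1008 where about 0.100 was expected. I let go, retreat and look.

```bash
python3 - <<'E'
from h import *
p=current_position()
move_gripper(.04); servo_line([p[0],p[1],.22],rate=.15)
ex=np.array([np.cos(-.185),np.sin(-.185)])
move_ptp([*(np.array(p[:2])+.02*ex),.30],q(np.pi-.185))
w=capture("wrist"); np.save("w4.npy",w,allow_pickle=True); P=cloud(w)
m=(abs(P[...,0]-.5245)<.05)&(abs(P[...,1]+.308)<.05)&(P[...,2]>.12)&(P[...,2]<.15)
m[225:]=0; print(m.sum(),P[m].mean(0),cv2.minAreaRect(P[m][:,:2].astype(np.float32)),np.percentile(P[m][:,2],[5,95]),current_clock())
im=w["image"][60:240,200:440]; cv2.imwrite("pics/w4.png",cv2.resize(im,None,fx=2.5,fy=2.5))
E
```

```text
387 [ 0.52424689 -0.30914403  0.12914802] ((0.5251897573471069, -0.30894529819488525), (0.012089312076568604, 0.04488955810666084), 79.4027328491211) [0.12704476 0.13062203] 18.175
```

View pics/w4.png

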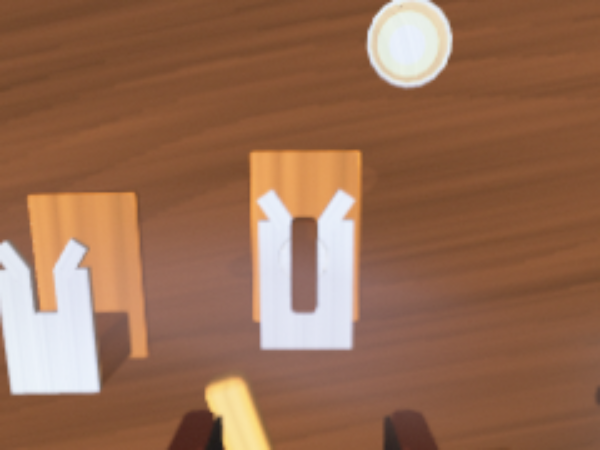

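The pin hangs with its bar top at z 0.129 as expected, at (305,265) in the crop, in the notch's closed end. Now the knob.

```bash
python3 - <<'E'
from h import *
yg=-.222; ex=np.array([np.cos(yg),np.sin(yg)]); ey=np.array([-ex[1],ex[0]]); o=np.array([.616,.017])
w=np.load("w2.npy",allow_pickle=True).item(); P=cloud(w); l=np.stack([(P[...,:2]-o)@ex,(P[...,:2]-o)@ey,P[...,2]],-1)
m=(l[...,0]<-.085)&(l[...,0]>-.14)&(abs(l[...,1])<.06)&(l[...,2]>.07)&(l[...,2]<.09)
print("fin local",m.sum(),np.percentile(l[m],[3,50,97],0).round(4).tolist())
k=[.5913,-.0231]; Q=q(np.pi+yg)
move_ptp(k+[.22],Q); print("hit",servo_line(k+[.119],Q,rate=.1,contact_N=8))
move_gripper(0.); print("gap",current_finger_gap(),current_joint_pos())
j=np.array(current_joint_pos())
for a in (.7,1.2,1.3,1.37):
    j2=j.copy(); j2[5]+=a; goto_joints(j2)
    print(a,current_position(),current_torque()[2],current_force(),current_clock())
sleep(.15)
move_gripper(.04); servo_line(k+[.22],rate=.15); print(current_clock())
move_ptp([*(o+.015*ex),.32],Q)
w=capture("wrist"); np.save("w5.npy",w,allow_pickle=True); P=cloud(w)
m=(P[...,2]>.144)&(P[...,2]<.153)&(np.hypot(P[...,0]-k[0],P[...,1]-k[1])<.04)
r=cv2.minAreaRect(P[m][:,:2].astype(np.float32)); print(r)
l=np.stack([(P[...,:2]-o)@ex,(P[...,:2]-o)@ey,P[...,2]],-1)
m=(l[...,0]<-.085)&(l[...,0]>-.19)&(abs(l[...,1])<.06)&(l[...,2]>.07)&(l[...,2]<.09)
print("fin local",m.sum(),np.percentile(l[m],[3,50,97],0).round(4).tolist())
cv2.imwrite("pics/w5.png",w["image"][40:260,160:480])
E
```

```text
fin local 319 [[-0.1248, -0.0063, 0.073], [-0.106, 0.0004, 0.0802], [-0.0876, 0.0058, 0.0818]]
hit False
gap 0.014046743269993249 [-1.55196200e-01  4.55681059e-01  1.64056878e+00  1.46761893e-03
  1.04467276e+00 -1.50438526e+00]
0.7 [ 0.59148395 -0.02257512  0.11930727] -0.05812018244884815 [0.29928442 0.38340201 1.34680473] 21.725
1.2 [ 0.59128637 -0.02266121  0.11931726] -0.04701212489122923 [-3.08925675 -1.16058476  1.03087696] 22.275
1.3 [ 0.59125951 -0.02264479  0.11930514] -0.06765937286458235 [-2.66078689 -1.44149566  2.22077048] 22.525
1.37 [ 0.59118288 -0.02263047  0.11930989] -0.02644547789013999 [-3.19312112 -2.30397304  3.18181338] 22.775
24.3583
((0.5914192795753479, -0.023470154032111168), (0.055055759847164154, 0.014066515490412712), 89.17366027832031)
fin local 307 [[-0.125, -0.0066, 0.0778], [-0.1071, 0.0001, 0.0802], [-0.0882, 0.0056, 0.0819]]
```

View pics/w5.png

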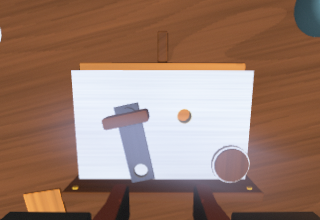

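The knob bar now stands at yaw -1.585, so the knob is at about 1.36 rad. The crop shows the bar at (125,119), the open bore at (184,116) and the drawer fin at (163,47). Now the drawer.

```bash
python3 - <<'E'
from h import *
yg=-.222; ex=np.array([np.cos(yg),np.sin(yg)]); o=np.array([.616,.017]); Q=q(np.pi+yg)
g=o-.108*ex
move_ptp([*g,.16],Q); print("hit",servo_line([*g,.050],Q,rate=.1,contact_N=8))
move_gripper(0.); print("gap",current_finger_gap()); a=np.array(current_position())
print("stop",servo_line([*(a[:2]-.063*ex),a[2]],rate=.05,contact_N=12))
b=np.array(current_position()); print("moved",(a-b)[:2]@ex,current_force(),current_finger_gap()); sleep(.3)
move_gripper(.04); servo_line([b[0],b[1],.20],rate=.15)
move_ptp([*(o-.03*ex),.33],Q)
w=capture("wrist"); P=cloud(w)
l=np.stack([(P[...,:2]-o)@ex,(P[...,:2]-o)@np.array([-ex[1],ex[0]]),P[...,2]],-1)
m=(l[...,0]<-.085)&(l[...,0]>-.21)&(abs(l[...,1])<.03)&(l[...,2]>.074)&(l[...,2]<.09)
print("fin local",m.sum(),np.percentile(l[m],[3,50,97],0).round(4).tolist())
for cam in ("side","top"):
    c=capture(cam); P=cloud(c)
    m=(abs(P[...,0]-.5245)<.04)&(abs(P[...,1]+.308)<.03)&(P[...,2]>.115)&(P[...,2]<.15)
    print(cam,m.sum(),P[m].mean(0) if m.any() else 0)
m=(P[...,2]>.14)&(np.hypot(P[...,0]-.5913,P[...,1]+.0231)<.04)
print(cv2.minAreaRect(P[m][:,:2].astype(np.float32)) if m.sum()>5 else None,current_clock())
E
```

```text
hit False
gap 0.013611647405264533
stop True
moved 0.06000456101590143 [ 0.9004112  -0.15691862  1.61394376] 0.013772800144225194
fin local 315 [[-0.1846, -0.0069, 0.0772], [-0.1677, 0.0, 0.0802], [-0.1484, 0.0069, 0.0822]]
side 65 [ 0.52216805 -0.30172318  0.12352251]
top 62 [ 0.52291141 -0.30637062  0.12690526]
((0.5878840088844299, -0.022770419716835022), (0.07281263172626495, 0.07767428457736969), 3.21761417388916) 32.3167
```

The drawer moved 60.0 mm, and the fin is still 60 mm out after release. The pin is in place and the arm is clear, so I hand in.

```bash
python3 -c "
from bench import *
print(close_job())"
```

```text
the job is handed in; nothing more can be done
None
```

The job is handed in, with no verdict returned: the pin hangs in the nearest rest's notch, the knob measured about 1.36 rad, the drawer is out 60 mm, and the clock read about 32 s of the 67 s allowed.

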